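# Snap the memory case shut and stack it

### The arm

A 6-joint arm with a two-finger parallel gripper is mounted at the origin on the work surface. World frame = base frame: x ahead of the robot, y to its left, z up, the work surface at z = 0. Lengths are in m, angles in rad, forces in N, time in s.
With the tool pointing down it reaches from about 0.3 to 0.875 m from the base axis. Payload 4.2 kg.
Tool frame: the origin (TCP) lies at the very end of the fingers, on their centre line; the grasp point (between the pads) lies 19 mm behind it (ctrl.hold_point_z is the distance from the TCP to the grasp point, in m); z points along the fingers, y is the direction in which the jaws open and shut (so a half turn about z gives the same grasp; the last joint's range is limited). The gripper opens to 85 mm and grips with 20 to 120 N. Pads are 22 mm wide; open, the fingers measure 114 mm over their backs; the gripper's body (76 mm by 85 mm) begins 54 mm behind the grasp point. The pads swing forward as they close: fully open they stand 13 mm farther back than shut.
Start: joints at [-0.02, 0.32, 1.565, -0, 1.257, -0.02], TCP at [0.575, 0, 0.231] pointing down, gripper open.
Joint ranges: [-3.11, 3.11], [-0.84, 2.01], [0.21, 2.61], [-1.34, 4.49], [0.05, 2.63], [-2.56, 2.56]. Speed limits (rad/s): [2.57, 2.57, 3.14, 3.14, 3.14, 3.14].

### API

Orientations are given as a rotation vector (axis times angle).
In Python, from bench import ctrl, imaging, sign_off, models gives the robot as it stands.
- The arm moves only by the tool apply_moves, never from a script. Its argument "increments" is a list of rows, each a list of 2 entries, a list of its own where there are three numbers: the shift along the tool's x, y, z in mm, then the turn about the tool's z in degrees. In form: [[[dx, dy, dz], spin], ...]. A call has exactly 8 rows; each row is the pose to reach, as a shift and turn from the pose commanded when the call began, along the tool's axes at that moment; what a row does not reach only later rows make up. A row lasts 1/10 s, in which the tool goes at most 50 mm and 8.59 degrees, less where a joint would pass 70% of its speed; a pose out of reach is approached as far as the arm can. A call with a gripper value outside its range is refused whole. "jaw" is the closure in counts, from 0 (fully open) to 255 (shut), set as the call begins (left out, the last holds). The fingers move at their own pace and stop on an object; "newtons" is the grip in N (left out, the last holds). Time passes only in rows, so rows that repeat a pose let the fingers close, or fill a call up. It gives the time, the measured TCP pose, the force and the opening at its end, in the units of the state.
- ctrl.get_obs(): the state, without advancing time (a new reading comes with each control period).
- imaging.camera(name): name is "scene" or "side" or "wrist"; returns the picture (480x640x3 uint8, blue, green, red); there is no depth.
- imaging.get_calibration(name): a dict with "vfov" (degrees; the focal length in pixels is half the picture's height over the tangent of half this angle, whatever the lens; pixels are square), "cx", "cy" (the principal point, pixels), "R" (3x3) and "t" (3): a world point X has camera coordinates R X + t; the wrist camera has in their place "tool_from_camera" (4x4, takes a point from camera to tool coordinates, whose origin is the TCP and whose axes are the flange's). Camera axes: x right, y down, z forward; pixel columns grow to the right and rows downward; lengths in m; the calibration is good to about 2 mm. A picture is of the moment at which its call begins: read the wrist's pose just before it. get_calibration takes no time and is no camera call.
- sign_off(): hands the job in, once; it reports no verdict.
Trained networks look in the newest picture that a camera, given by its name, has taken for a name from the list of things; names that differ only in an ending like _2 or _b are one class to them, and where a whole thing is asked for, a point or a joint stands for the part that bears it (a point fixed in the world has none). Each returns a list of dicts, best first, with "conf" (0 to 1); they miss things now and then, are a little off and sometimes report something else, mostly with a low value. They report only what shows in the picture. A call takes as long as a camera call. They do not tell look-alikes from the thing itself.
- models.search_frame(query, camera): "extent" ([left, top, right, bottom] in pixels, round what is visible of it).
- models.landmark_of(query, camera): "pixel" ([column, row] in pixels: a listed point, or the origin of a listed thing).
The state is a dict: "t": time; "q": joint angles; "qvel": joint speeds; "tau": joint torques, N m; "eef_pos": TCP position; "eef_rot": TCP orientation; "wrist_force": force on the tool from outside, world axes, zero at the start; "moment": the same for the moment, N m; "finger_gap": finger opening in m.
Only numpy, scipy, OpenCV 4.12 (cv2) and the standard library are available. Lean on these libraries where they do the work, as an engineer would, in place of code of your own. Each camera call takes 0.05 s, during which the arm holds its last target.

### The job

The small case standing open on the bench is packed: press its lid down until it snaps shut and stays shut by itself, then pick the closed case up and lower it, right way up and flush, squarely onto the stack of two closed cases (the clasp may face either way). Set it down, do not drop it; do not shift the stack, and leave the screwdriver, mouse, jar and drive where they lie.

Things in the scene. Friction and masses are not known exactly. Their poses are not given: they have to be found in the camera images.
- case: Open case: black plastic tray 120 (its x) x 58 (y) x 26 mm high, walls 3 mm, a memory module inside, 0.2 kg, loose on the bench. Origin: centre of its underside, z up. Lid hinged along the top of its +x end; a steel spring clasp sticks out 5 mm at mid width of its -x end (22 mm wide, 13 to 29 mm up). Shut, it is 34 mm high; grip it across its 58 mm width at the middle of the long sides.
- case_lid (a joint): Angle of the open case's lid (rad): 0 shut, 1.5 wide open. Starts standing open at 0.7 to 1.1 on a weak hinge spring. In the last 13 mm of its free end's travel it meets the clasp: pressing the free end with about 10 N takes it past the snap, after which it stays at 0; let go earlier, it springs up to about 0.7.
- case_lid_hinge (a point): On the lid's hinge line, mid width, 26 mm above the case's underside, at the case's x = +60 mm. The frame turns with the lid: x along the lid from free end to hinge, y along the hinge, z out of the lid's top face. The lid is a grey plate 120 mm long (hinge to free end), 56 mm wide, 8 mm thick (z = 0 to 8 mm here).
- case_lid_press (a point): Point on the top (outer) face of that lid, at mid width, 14 mm from its free end and 106 mm from the hinge: a good place to press. With the lid shut it lies 34 mm above the case's underside, at the case's x = -46 mm. Frame as the hinge's.
- stack_low: Lower case of the stack: the same case, shut, 120 x 58 x 34 mm, 0.22 kg, loose on the bench. Origin: centre of its underside; x along its length, clasp at -x.
- stack_top: Upper case of the stack, the same, lying squarely on the lower one. Origin: centre of its underside, 34 mm above the bench; x along its length, clasp at -x.
- stack_top_face (a point): Centre of the flat top of the upper case of the stack, 68 mm above the bench; axes as that case's. The packed case's underside belongs here.
- screwdriver: Bystander: black-handled screwdriver 160 mm long, about 30 mm thick, lying along its x between the case and the stack.
- mouse: Bystander: grey computer mouse, 105 x 60 x 32 mm. Origin: centre of its underside.
- screw_jar: Bystander: clear jar with a white cap, 48 mm across, 55 mm high, upright. Origin: centre of its underside.
- drive: Bystander: flat aluminium solid-state drive, 100 x 70 x 7 mm. Origin: centre of its underside.
There are look-alikes about, which are no part of the job. What is shaped like the stack_top but yellow is not meant.

How it is judged:
On the way, in this order (a step that is already met when the one before it is completed fails the run):
1. the lid is snapped shut and stays shut with nothing touching the case, which still lies on the bench (value of joint case_lid below 0.02 rad and contact force between case and the arm below 0.2 N and contact force between case and the fingers below 0.2 N and height (world z) of case below 0.01 m), for 0.2 s.
2. the shut case is set on the top of the stack while the fingers still hold it (not dropped) (x of case in the frame of stack_top_face between -0.012 and 0.012 m and y of case in the frame of stack_top_face between -0.012 and 0.012 m and z of case in the frame of stack_top_face between -0.004 and 0.005 m and contact force between case and the fingers above 0.5 N and value of joint case_lid below 0.02 rad), for 0.05 s.
At the end, for the whole second after the job is handed in: Lid snapped shut (under 0.02 rad). Case upright and at rest on the stack's top face: height within 3 mm, centre within 8 mm along and across, long sides within 0.12 rad, either way round. Stack cases level, centres within 12 mm of each other (value of joint case_lid below 0.02 rad and x of case in the frame of stack_top_face between -0.008 and 0.008 m and y of case in the frame of stack_top_face between -0.008 and 0.008 m and z of case in the frame of stack_top_face between -0.003 and 0.003 m and angle between the x axis of case and the x axis of stack_top_face, either way round below 0.12 rad and angle between each of case, stack_top's own z axis and vertical below 0.06 rad and linear speed of case below 0.02 m/s and height (world z) of stack_top between 0.03 and 0.038 m and horizontal distance between stack_top and stack_low below 0.012 m); the robot touches nothing.
It fails at once if either case of the stack is shifted by more than 15 mm (distance of any of stack_low, stack_top from where it was at the start of the episode above 0.015 m).
It fails at once if the screwdriver, mouse, jar or drive is moved by more than 30 mm (distance of any of screwdriver, mouse, screw_jar, drive from where it was at the start of the episode above 0.03 m).
It also fails if it takes over 51 s, if anything falls off the work surface, if the arm or the gripper's body presses on something with over 40 N, if the wrist force passes 120 N, or if a joint passes its speed limit or range.

## Working session

There is one attempt and no reset: what is moved stays moved. The work goes in short steps, Python scripts to look and compute and a tool call to move; the robot and the scene stay as the last step left them, time stands still between calls to the robot, and variables do not carry over. Pictures are saved under pics/ and viewed, and the job is handed in when it is done.

Besides the shell and the picture viewer there is one more tool, called after ">>>" by a JSON object that holds its "op" and its "data". apply_moves: Moves the arm, as the interface text tells. Its arguments: {"type":"object","properties":{"increments":{"type":"array","items":{"type":"array"}},"jaw":{"type":"number"},"newtons":{"type":"number"}},"required":["increments"]}

```bash
ls; mkdir -p pics
cat > h.py <<'E'
import numpy as np, cv2
from bench import ctrl, imaging, models
def K(c):
    f=240/np.tan(np.radians(c['vfov'])/2); return f,c['cx'],c['cy']
def snap(name,fn):
    im=imaging.camera(name); cv2.imwrite('pics/'+fn,im); return im
E
python3 - <<'E'
from h import *
print(ctrl.get_obs())
for n in ['scene','side','wrist']:
    snap(n,n+'0.png'); print(n,imaging.get_calibration(n))
    for q in ['case','case_lid','stack_top','stack_low','screwdriver','mouse','screw_jar','drive'] if 0 else []: pass
print(ctrl.hold_point_z)
E
```

```text
pics
{'t': 0.0, 'q': array([-2.00087590e-02,  3.20276188e-01,  1.56568722e+00,  2.26286470e-05,
        1.25739052e+00, -2.00150865e-02]), 'qvel': array([ 0.00012473, -0.00010126, -0.00160134, -0.00032028,  0.00038838,
       -0.00019439]), 'tau': array([ 7.05825660e-04, -4.15526962e+01, -2.34157133e+01, -1.88356019e-06,
        8.09230405e-03,  1.54784908e-05]), 'eef_pos': array([5.74519387e-01, 1.22013828e-05, 2.30488102e-01]), 'eef_rot': array([-2.22053318e+00, -2.22053170e+00,  1.89159405e-03]), 'wrist_force': array([0.412161  , 1.09051953, 0.4099683 ]), 'moment': array([-0.0366693 ,  0.01740716,  0.00623673]), 'finger_gap': 0.08536601538717443}
scene {'vfov': 50.28020386558537, 'cx': 321.46045003614825, 'cy': 239.82800329715374, 'R': array([[-0.67811498,  0.73490573, -0.00858157],
       [ 0.5614417 ,  0.51045001, -0.65132481],
       [-0.47428187, -0.44649116, -0.75875052]]), 't': array([ 0.34276804, -0.29861293,  1.445172  ])}
side {'vfov': 54.078545557850546, 'cx': 316.1383544048326, 'cy': 243.1106710155789, 'R': array([[ 0.80197299, -0.59725457,  0.01123856],
       [-0.34314781, -0.47600392, -0.80973443],
       [ 0.48896718,  0.64552866, -0.58668888]]), 't': array([-0.43632069,  0.27874809,  0.55397337])}
wrist {'vfov': 59.12290300796855, 'cx': 319.8191604106083, 'cy': 240.4519315597537, 'tool_from_camera': array([[-7.19343887e-04, -9.50593296e-01, -3.10438186e-01,
         8.06353741e-02],
       [ 9.99999573e-01, -5.03680323e-04, -7.74867436e-04,
        -3.85199776e-04],
       [ 5.80222184e-04, -3.10438611e-01,  9.50593253e-01,
        -1.43049460e-01],
       [ 0.00000000e+00,  0.00000000e+00,  0.00000000e+00,
         1.00000000e+00]])}
0.0187
```

View pics/scene0.png

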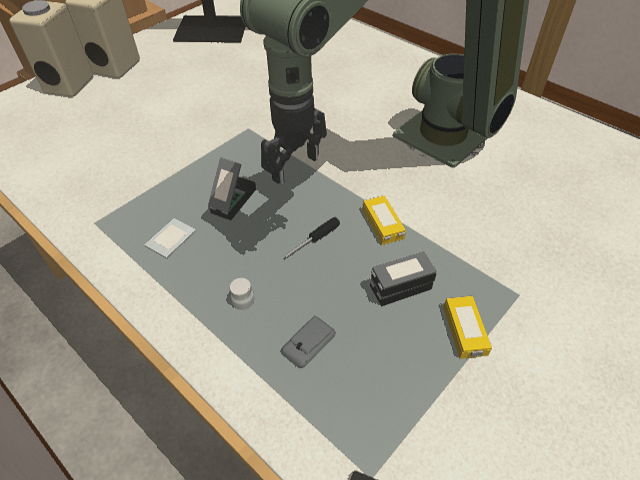

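View pics/side0.png

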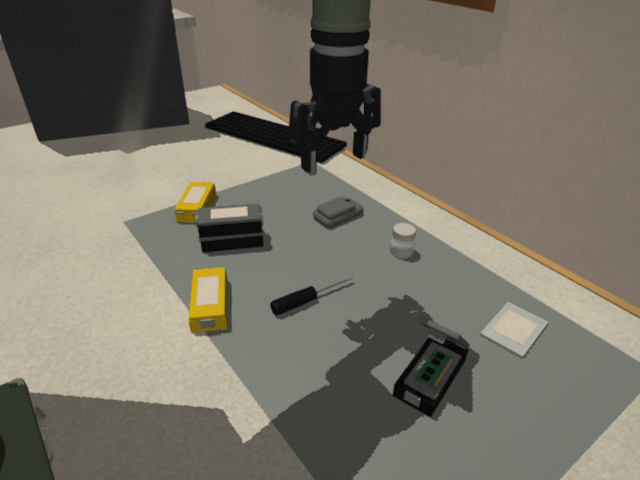

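View pics/wrist0.png

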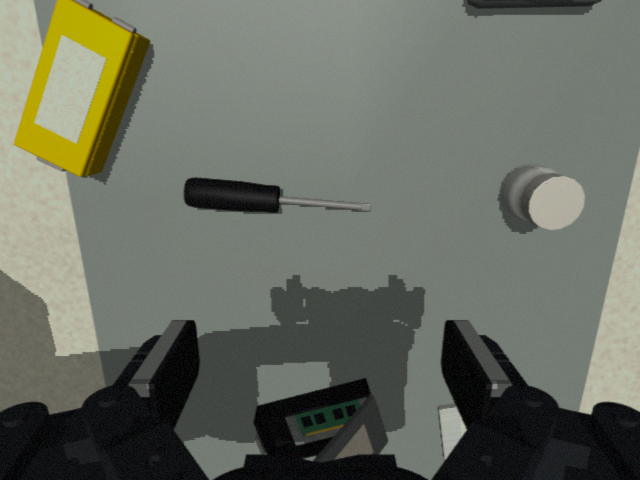

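Run:
```python
from h import *
for n in ['scene','side']:
    for q in ['case','case_lid_hinge','case_lid_press','stack_top','stack_low','stack_top_face']:
        for f in (models.landmark_of,models.search_frame):
            print(n,q,[(np.round(d.get('pixel',d.get('extent'))).astype(int).tolist(),round(d['conf'],2)) for d in f(q,n)])
print(ctrl.get_obs()['t'])
```

```text
scene case [([232, 200], 0.71)]
scene case [([206, 156, 255, 221], 0.97)]
scene case_lid_hinge [([218, 208], 0.66)]
scene case_lid_hinge [([207, 158, 242, 213], 0.57)]
scene case_lid_press [([228, 169], 0.86)]
scene case_lid_press [([209, 158, 240, 214], 0.73), ([232, 278, 252, 305], 0.66)]
scene stack_top [([401, 276], 0.95), ([462, 331], 0.63), ([381, 224], 0.57)]
scene stack_top [([370, 250, 438, 298], 0.96), ([363, 194, 404, 242], 0.67), ([443, 295, 495, 358], 0.55), ([285, 219, 340, 256], 0.28)]
scene stack_low [([400, 287], 0.56), ([172, 233], 0.47)]
scene stack_low [([368, 278, 433, 305], 0.62)]
scene stack_top_face [([385, 216], 0.93), ([469, 324], 0.89), ([311, 243], 0.72)]
scene stack_top_face [([447, 299, 493, 359], 0.79), ([363, 193, 406, 243], 0.77), ([370, 250, 435, 296], 0.68)]
side case [([429, 379], 0.91), ([451, 340], 0.63), ([336, 218], 0.5)]
side case [([393, 318, 469, 417], 0.6)]
side case_lid_hinge [([450, 339], 0.55), ([228, 212], 0.16)]
side case_lid_hinge [([421, 317, 470, 349], 0.9), ([386, 221, 418, 263], 0.56), ([313, 199, 364, 228], 0.4)]
side case_lid_press [([439, 323], 0.89)]
side case_lid_press [([420, 315, 471, 349], 0.77)]
side stack_top [([210, 306], 0.91), ([228, 226], 0.73), ([196, 207], 0.68), ([451, 340], 0.39)]
side stack_top [([177, 182, 218, 222], 0.82), ([188, 270, 228, 335], 0.7), ([196, 205, 262, 238], 0.68)]
side stack_low [([232, 240], 0.64)]
side stack_low [([203, 224, 265, 254], 0.81)]
side stack_top_face [([194, 196], 0.93), ([211, 293], 0.91)]
side stack_top_face [([176, 181, 215, 227], 0.79), ([196, 204, 263, 238], 0.74), ([190, 271, 228, 335], 0.6)]
1.35
```

The scene camera shows the open case at about (232,190). There are three stack-like things: the dark grey two-high stack at (402,276), a yellow case at (384,220) and a yellow case at (468,327). The dark stack fits, since it is two high and not yellow. I'll confirm in an enlarged crop and pick corners.

Run:
```python
import cv2, numpy as np
s=cv2.imread('pics/scene0.png'); d=cv2.imread('pics/side0.png')
def crop(im,x0,y0,w,h,k): return cv2.resize(im[y0:y0+h,x0:x0+w],None,fx=k,fy=k,interpolation=cv2.INTER_CUBIC)
a=crop(s,360,240,90,70,4.4); b=crop(d,185,190,90,70,4.4)
c=crop(s,195,150,75,80,5); e=crop(d,385,310,90,110,3.64)
print(a.shape,b.shape,c.shape,e.shape)
cv2.imwrite('pics/st.png',np.hstack([a,b]))
H=400; cv2.imwrite('pics/cs.png',np.hstack([c,e[:400]]))
```

```text
(308, 396, 3) (308, 396, 3) (400, 375, 3) (400, 328, 3)
```

View pics/st.png

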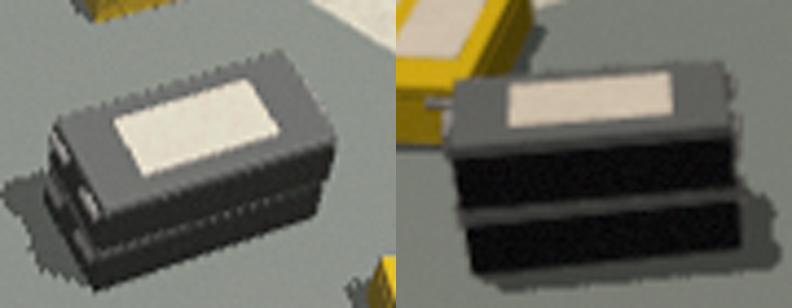

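View pics/cs.png

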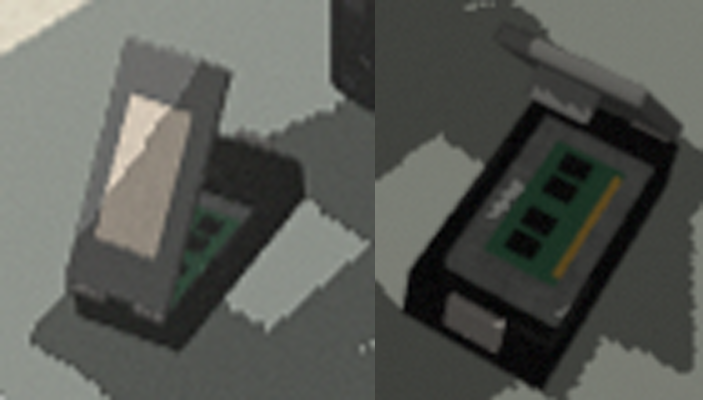

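The crop confirms it: the dark grey pair is two cases high, with hinge bumps at the scene-left end and the clasp at the other. Next I'll fit the stack and open-case poses from the corners in both views.

```bash
cat >> h.py <<'E'
CAL={n:imaging.get_calibration(n) for n in ['scene','side','wrist']}
from scipy.spatial.transform import Rotation as Rn
def proj(n,X,pose=None):
    c=CAL[n]; f,cx,cy=K(c); X=np.atleast_2d(X)
    if n=='wrist':
        p,r=pose; T=np.eye(4); T[:3,:3]=Rn.from_rotvec(r).as_matrix(); T[:3,3]=p
        M=np.linalg.inv(T@c['tool_from_camera']); Xc=X@M[:3,:3].T+M[:3,3]
    else: Xc=X@c['R'].T+c['t']
    return np.c_[f*Xc[:,0]/Xc[:,2]+cx, f*Xc[:,1]/Xc[:,2]+cy]
def tf(p,L):
    x,y,a=p; L=np.atleast_2d(L); c,s=np.cos(a),np.sin(a)
    return np.c_[x+c*L[:,0]-s*L[:,1], y+s*L[:,0]+c*L[:,1], L[:,2]]
def ray(n,px,z,pose=None):
    c=CAL[n]; f,cx,cy=K(c); d=np.array([(px[0]-cx)/f,(px[1]-cy)/f,1])
    if n=='wrist':
        p,r=pose; T=np.eye(4); T[:3,:3]=Rn.from_rotvec(r).as_matrix(); T[:3,3]=p
        M=T@c['tool_from_camera']; o=M[:3,3]; d=M[:3,:3]@d
    else: o=-c['R'].T@c['t']; d=c['R'].T@d
    return o+d*(z-o[2])/d[2]
def lidpt(d,y,h,th):
    return np.array([0.06-d*np.cos(th)+h*np.sin(th), y, 0.026+d*np.sin(th)+h*np.cos(th)])
E
python3 - <<'E'
from h import *
from scipy.optimize import least_squares
# stack: corners
sc=np.array([[372.5,267.7],[424.3,252.5],[436.1,271.8],[382.7,290.5],[382,305.9],[432.3,288.9]])
sd=np.array([[198.9,207],[259.8,205.5],[262.7,221.4],[197.3,224.5],[203,251.8],[263.2,246.1]])
for n,P in (('scene',sc[:4]),('side',sd[:4])):
    print(n,[ray(n,p,0.068)[:2].round(3).tolist() for p in P])
# open case, coarse
for n,q,z in (('scene',(218,208),.026),('side',(450,339),.026),('scene',(232,200),0),('side',(429,379),0)): print(n,q,ray(n,q,z).round(3))
E
```

```text
scene [[0.547, 0.182], [0.442, 0.237], [0.468, 0.285], [0.578, 0.233]]
side [[0.466, 0.283], [0.566, 0.218], [0.541, 0.166], [0.437, 0.228]]
scene (218, 208) [ 0.629 -0.223  0.026]
side (450, 339) [ 0.633 -0.218  0.026]
scene (232, 200) [ 0.574 -0.242  0.   ]
side (429, 379) [ 0.57  -0.238  0.   ]
```

```bash
cat > fit.py <<'E'
from h import *
from scipy.optimize import least_squares
sc=np.array([[372.5,267.7],[424.3,252.5],[436.1,271.8],[382.7,290.5]])
sd=np.array([[198.9,207],[259.8,205.5],[262.7,221.4],[197.3,224.5]])
# frame: x toward (.10,-.06) (hinge end) 
h=.06;w=.028
C={'++':[h,w,.068],'+-':[h,-w,.068],'-+':[-h,w,.068],'--':[-h,-w,.068]}
# scene: left=(.547,.182)= +x,-y ; top=(.442,.237)=-x,-y ; right=(.468,.285)=-x,+y; front=(.578,.233)=+x,+y
Ls=[C['+-'],C['--'],C['-+'],C['++']]
# side: A(.466,.283)=-x+y, B=+x+y, C=+x-y, D=-x-y
Ld=[C['-+'],C['++'],C['+-'],C['--']]
for use in ('both','scene','side'):
    def r(p):
        o=[]
        if use!='side': o.append(proj('scene',tf(p,Ls))-sc)
        if use!='scene': o.append(proj('side',tf(p,Ld))-sd)
        return np.concatenate(o).ravel()
    s=least_squares(r,[.505,.228,-.5]); print(use,s.x.round(4),np.sqrt(2*s.cost/len(s.fun)).round(2)); print(s.fun.reshape(-1,2).round(1).tolist())
    if use=='both': pb=s.x
for n in ('scene','side'):
    im=cv2.imread(f'pics/{n}0.png'); k=4
    im=cv2.resize(im,None,fx=k,fy=k,interpolation=cv2.INTER_CUBIC)
    for z in (.068,.034,0):
        P=proj(n,tf(pb,[[h,.029,z],[h,-.029,z],[-h,-.029,z],[-h,.029,z]]))
        cv2.polylines(im,[((P+.5)*k).round().astype(int)],True,(0,0,255) if z>.05 else (0,255,0),1)
    x0,y0=(350,235) if n=='scene' else (180,185)
    cv2.imwrite(f'pics/ov_{n}.png',im[y0*k:(y0+85)*k,x0*k:(x0+98)*k])
a=cv2.imread('pics/ov_scene.png');b=cv2.imread('pics/ov_side.png');cv2.imwrite('pics/ov1.png',np.hstack([a,b]))
E
python3 fit.py
```

```text
both [ 0.5066  0.2313 -0.4891] 1.68
[[-1.2, -1.2], [-0.5, -1.2], [0.1, -0.5], [-0.4, -3.1], [-0.1, -0.3], [0.2, -3.0], [-1.1, -3.9], [0.1, -2.3]]
scene [ 0.509   0.2344 -0.4731] 0.67
[[-0.8, 0.7], [-0.4, -0.0], [0.7, 0.6], [0.4, -1.2]]
side [ 0.5028  0.2234 -0.5179] 0.83
[[0.4, 1.5], [1.1, -0.3], [-1.0, -0.8], [-0.4, -0.2]]
```

View pics/ov1.png

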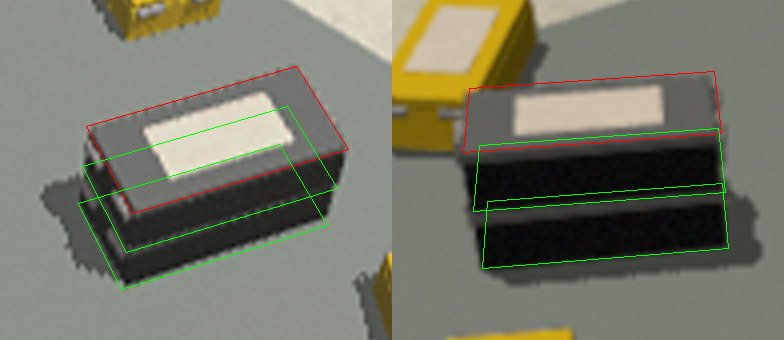

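```bash
cat > fitc.py <<'E'
from h import *
from scipy.optimize import least_squares
ob={'scene':[(232,200),(218,208),(228,169)],'side':[(429,379),(450,339),(439,323)]}
def r(p):
    L=[[0,0,0],[.06,0,.026],lidpt(.106,0,.008,p[3])]
    return np.concatenate([(proj(n,tf(p[:3],L))-np.array(ob[n])).ravel() for n in ob])
s=least_squares(r,[.573,-.24,.33,.9]); p=s.x; print(p.round(4)); print(s.fun.reshape(-1,2).round(1).tolist())
k=4; out=[]
for n in ('scene','side'):
    im=cv2.resize(cv2.imread(f'pics/{n}0.png'),None,fx=k,fy=k,interpolation=cv2.INTER_CUBIC)
    for z in (0,.026):
        P=proj(n,tf(p[:3],[[.06,.029,z],[.06,-.029,z],[-.06,-.029,z],[-.06,.029,z]]))
        cv2.polylines(im,[((P+.5)*k).round().astype(int)],True,(0,255,0),1)
    P=proj(n,tf(p[:3],[lidpt(d,y,.008,p[3]) for d,y in ((0,.028),(0,-.028),(.12,-.028),(.12,.028))]))
    cv2.polylines(im,[((P+.5)*k).round().astype(int)],True,(0,0,255),1)
    x0,y0=(190,145) if n=='scene' else (380,310)
    out.append(im[y0*k:(y0+110)*k,x0*k:(x0+98)*k])
cv2.imwrite('pics/ov2.png',np.hstack(out))
E
python3 fitc.py
```

```text
[ 0.573  -0.2351  0.2638  0.8569]
[[2.0, 1.1], [0.5, 1.2], [0.3, -2.6], [-0.2, -2.2], [0.1, 1.2], [1.6, 0.7]]
```

View pics/ov2.png

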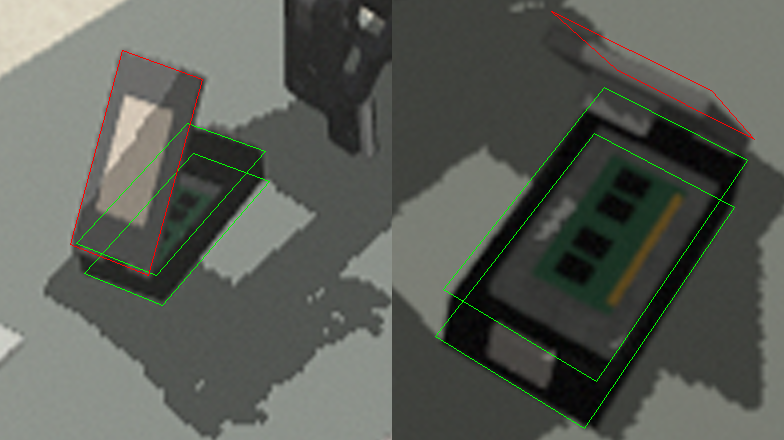

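The fit puts the open case at about (0.573, -0.235), yaw 0.26 rad, with the lid at about 0.86 rad. First I'll move above it with the jaws shut, keeping height and starting to turn.

>>> {"op": "apply_moves", "data": {"increments": [[[-25, 1, 0], -8], [[-60, 2, 0], -16], [[-95, 4, 0], -24], [[-130, 5, 0], -32], [[-165, 6, 0], -40], [[-195, 8, 0], -48], [[-220, 9, 0], -56], [[-235, 10, 0], -64]], "jaw": 255, "newtons": 40}}

```text
t: 2.15
eef_pos: [0.5849, -0.2371, 0.2312]
eef_rot: [0.7, 3.062, -0.001]
wrist_force: [0.1, -0.1, 0.8]
finger_gap: -0.0001
```

Run:
```python
from h import *
o=ctrl.get_obs(); np.save('pose1.npy',np.r_[o['eef_pos'],o['eef_rot']]); print(o['q'].round(3))
snap('wrist','w1.png')
for q in ['case','case_lid_hinge','case_lid_press','drive']:
    print(q,[(np.round(d['pixel'],1).tolist(),round(d['conf'],2)) for d in models.landmark_of(q,'wrist')])
```

```text
[-0.403  0.409  1.428 -0.     1.305 -1.524]
case [([314.1, 181.7], 0.88)]
case_lid_hinge [([362.4, 236.1], 0.74)]
case_lid_press [([305.1, 212.2], 0.6)]
drive [([377.8, 351.8], 0.61), ([305.8, 209.0], 0.38)]
```

View pics/w1.png

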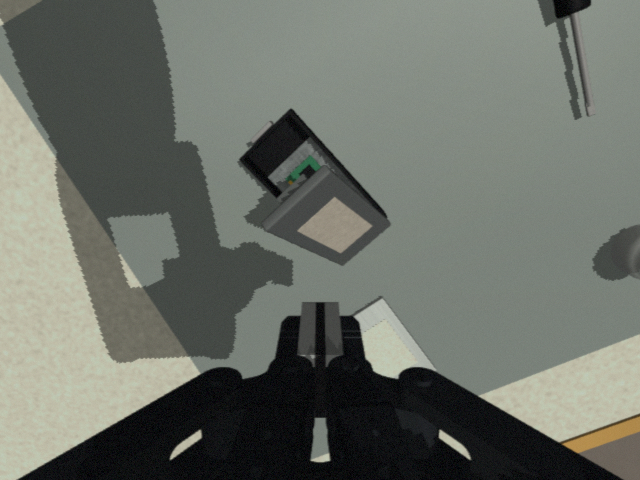

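```bash
cat > fitw.py <<'E'
from h import *
from scipy.optimize import least_squares
P=np.load('pose1.npy'); pose=(P[:3],P[3:])
px=np.array([(293,110),(240,161),(389,223),(343,265)])
lf=np.array([(330,169),(266,226)])
def model(p):
    L=[[-.06,.029,.026],[-.06,-.029,.026],lidpt(0,.028,.008,p[3]),lidpt(0,-.028,.008,p[3]),lidpt(.12,.028,.008,p[3]),lidpt(.12,-.028,.008,p[3])]
    return proj('wrist',tf(p[:3],L),pose)
r=lambda p:(model(p)-np.r_[px,lf]).ravel()
s=least_squares(r,[.573,-.235,.264,.86]); p=s.x; print(p.round(4)); print(s.fun.reshape(-1,2).round(1).tolist())
k=4; im=cv2.resize(cv2.imread('pics/w1.png'),None,fx=k,fy=k,interpolation=cv2.INTER_CUBIC)
def dr(Q,c): cv2.polylines(im,[((proj('wrist',tf(p[:3],Q),pose)+.5)*k).round().astype(int)],True,c,1)
for z in (0,.026): dr([[.06,.029,z],[.06,-.029,z],[-.06,-.029,z],[-.06,.029,z]],(0,255,0))
dr([lidpt(d,y,.008,p[3]) for d,y in ((0,.028),(0,-.028),(.12,-.028),(.12,.028))],(0,0,255))
cv2.imwrite('pics/ov3.png',im[95*k:280*k,220*k:420*k])
E
python3 fitw.py
```

```text
[ 0.5728 -0.2344  0.2895  0.8157]
[[-1.6, -1.6], [-0.2, -2.3], [4.2, 2.0], [0.3, 1.7], [0.2, -1.2], [-2.0, 2.1]]
```

View pics/ov3.png

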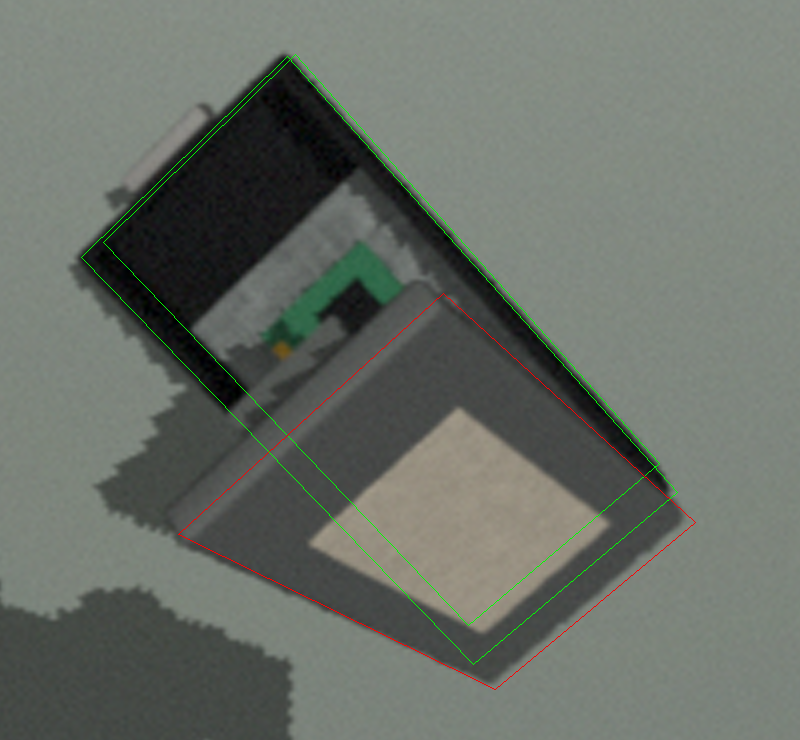

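>>> {"op": "apply_moves", "data": {"increments": [[[1, 1, 10], -8], [[2, 1, 28], -16], [[4, 2, 48], -24], [[4, 2, 68], -32], [[4, 2, 85], -40], [[4, 2, 95], -42.6], [[4, 2, 100], -42.6], [[4, 2, 100], -42.6]]}}

```text
t: 3.2
eef_pos: [0.5822, -0.2304, 0.1309]
eef_rot: [0.452, -3.108, -0.001]
wrist_force: [-0.0, -0.6, -0.4]
finger_gap: -0.0001
```

>>> {"op": "apply_moves", "data": {"increments": [[[5, -1, 18], 0], [[13, -1, 29], 0], [[21, -1, 39], 0], [[28, -1, 47], 0], [[33, -1, 57], 0], [[38, -1, 66], 0], [[41, -1, 74], 0], [[43, -1, 80], 0]]}}

```text
t: 4.0
eef_pos: [0.5412, -0.2448, 0.0507]
eef_rot: [-0.453, 3.109, 0.0]
wrist_force: [0.0, 1.8, -0.3]
finger_gap: -0.0002
```

Run:
```python
from h import *
o=ctrl.get_obs(); print(o['eef_pos'],o['wrist_force'])
a=snap('side','s2.png'); b=snap('scene','c2.png')
k=4
cv2.imwrite('pics/s2c.png',np.hstack([cv2.resize(a[300:430,370:470],None,fx=k,fy=k),cv2.resize(b[130:260,190:290],None,fx=k,fy=k)]))
```

```text
[ 0.5411666  -0.24479568  0.05066772] [ 0.0021769   1.79167289 -0.32717986]
```

View pics/s2c.png

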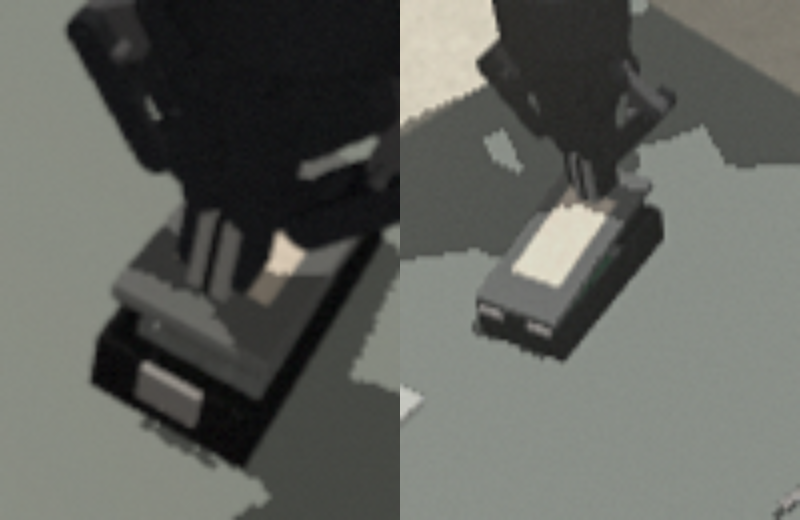

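The lid is held almost shut, with the fingertips at mid width near the free end. Next is pressing through the snap, gently.

>>> {"op": "apply_moves", "data": {"increments": [[[1, 0, 3], 0], [[1, 0, 6], 0], [[2, 0, 9], 0], [[2, 0, 12], 0], [[2, 0, 14], 0], [[2, 0, 15.5], 0], [[2, 0, 16.5], 0], [[2, 0, 17], 0]]}}

```text
t: 4.9
eef_pos: [0.5395, -0.2452, 0.034]
eef_rot: [0.454, -3.109, -0.0]
wrist_force: [-0.9, -0.4, -0.7]
finger_gap: -0.0003
```

>>> {"op": "apply_moves", "data": {"increments": [[[0, 0, 0.5], 0], [[0, 0, 1], 0], [[0, 0, 1.5], 0], [[0, 0, 2], 0], [[0, 0, 2], 0], [[0, 0, 2], 0], [[0, 0, 2], 0], [[0, 0, 2], 0]]}}

```text
t: 5.7
eef_pos: [0.5395, -0.2453, 0.0332]
eef_rot: [-0.453, 3.108, -0.0]
wrist_force: [-2.4, 0.5, 7.3]
finger_gap: -0.0003
```

>>> {"op": "apply_moves", "data": {"increments": [[[0, 0, 1], 0], [[0, 0, 2], 0], [[0, 0, 2.5], 0], [[0, 0, 2.5], 0], [[0, 0, 2.5], 0], [[0, 0, 0], 0], [[0, 0, -10], 0], [[0, 0, -30], 0]]}}

```text
t: 6.5
eef_pos: [0.5385, -0.2448, 0.0615]
eef_rot: [0.453, -3.106, -0.003]
wrist_force: [-0.2, -0.4, 0.3]
finger_gap: 0.0005
```

Run:
```python
from h import *
o=ctrl.get_obs(); print(o['eef_pos'],o['wrist_force'],o['t'])
a=snap('side','s3.png'); b=snap('scene','c3.png')
k=4
cv2.imwrite('pics/s3c.png',np.hstack([cv2.resize(a[300:430,370:470],None,fx=k,fy=k),cv2.resize(b[130:260,190:290],None,fx=k,fy=k)]))
```

```text
[ 0.53848298 -0.24479894  0.06153813] [-0.21807352 -0.41778198  0.32840378] 6.5
```

View pics/s3c.png

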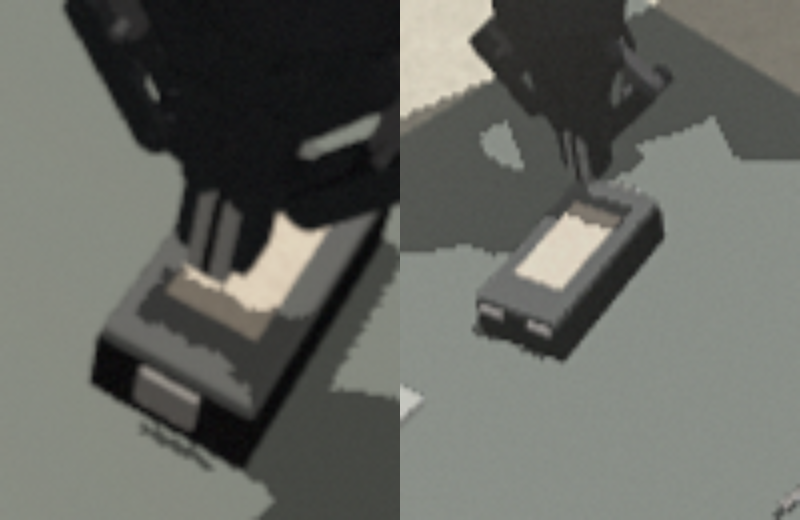

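The lid is flush and stays shut with the fingers 27 mm clear of it, so it has snapped. I'll rise, open the jaws and look from straight above.

>>> {"op": "apply_moves", "data": {"increments": [[[-3, 0, -20], 0], [[-10, 0, -45], 0], [[-18, 0, -70], 0], [[-26, 0, -95], 0], [[-32, 0, -112], 0], [[-36, 0, -120], 0], [[-36, 0, -120], 0], [[-36, 0, -120], 0]], "jaw": 0}}

```text
t: 7.4
eef_pos: [0.5732, -0.2347, 0.1809]
eef_rot: [0.453, -3.107, -0.002]
wrist_force: [0.3, 0.5, -0.4]
finger_gap: 0.0851
```

Run:
```python
from h import *
o=ctrl.get_obs(); np.save('pose2.npy',np.r_[o['eef_pos'],o['eef_rot']]); print(o['eef_pos'],o['eef_rot'],o['q'].round(3))
snap('wrist','w2.png')
for q in ['case','case_lid_hinge','case_lid_press','stack_top_face','drive']:
    print(q,[(np.round(d['pixel'],1).tolist(),round(d['conf'],2)) for d in models.landmark_of(q,'wrist')])
```

```text
[ 0.57321743 -0.23473899  0.18092069] [ 4.53313260e-01 -3.10659792e+00 -1.85403127e-03] [-0.407  0.424  1.534 -0.     1.187 -2.268]
case [([319.6, 207.1], 0.65)]
case_lid_hinge [([318.5, 291.1], 0.9)]
case_lid_press []
stack_top_face [([316.1, 153.2], 0.32)]
drive [([243.0, 390.7], 0.74)]
```

View pics/w2.png

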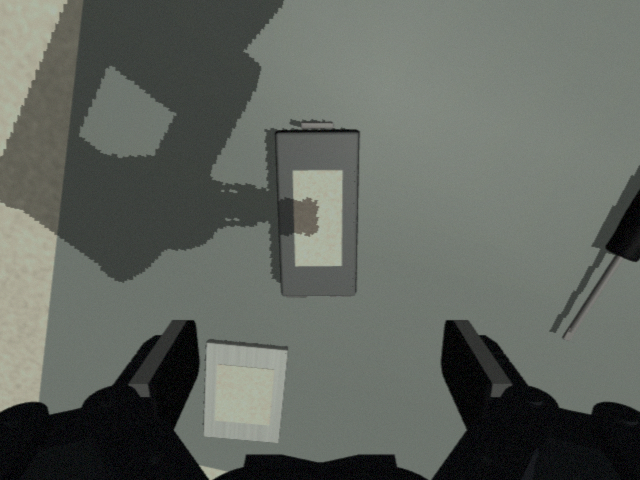

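```bash
cat > fitr.py <<'E'
from h import *
from scipy.optimize import least_squares
import sys
def fitrect(posef,px,L,p0,fn=None,out=None,box=None,z0=0.):
    P=np.load(posef); pose=(P[:3],P[3:])
    r=lambda p:(proj('wrist',tf(p,L),pose)-px).ravel()
    s=least_squares(r,p0); p=s.x; print(p.round(4),'deg',np.degrees(p[2]).round(2)); print(s.fun.reshape(-1,2).round(1).tolist())
    R=Rn.from_rotvec(P[3:]).as_matrix(); yaw=np.arctan2(R[1,0],R[0,0]); print('tool yaw',np.degrees(yaw).round(2),'tool z',R[:,2].round(4))
    d=np.array([p[0]-P[0],p[1]-P[1],0]); print('target in tool axes mm',(R.T@d*1000).round(1))
    return p
if __name__=='__main__':
    pass
E
python3 - <<'E'
from fitr import *
L=[[-.06,-.028,.034],[-.06,.028,.034],[.06,.028,.034],[.06,-.028,.034]]
px=np.array([(277,130.5),(358.5,130.5),(356,296.5),(281.5,296.5)])
p=fitrect('pose2.npy',px,L,[.573,-.235,.29])
k=4; P=np.load('pose2.npy'); pose=(P[:3],P[3:])
im=cv2.resize(cv2.imread('pics/w2.png'),None,fx=k,fy=k,interpolation=cv2.INTER_CUBIC)
def dr(Q,c): cv2.polylines(im,[((proj('wrist',tf(p,Q),pose)+.5)*k).round().astype(int)],True,c,1)
dr(L,(0,0,255)); dr([[-.06,-.029,0],[-.06,.029,0],[.06,.029,0],[.06,-.029,0]],(0,255,0))
cv2.imwrite('pics/ov4.png',cv2.resize(im[110*k:310*k,255*k:385*k],None,fx=.75,fy=.75))
E
```

```text
[ 0.5714 -0.2351  0.2929] deg 16.78
[[-1.3, 0.9], [1.4, 0.6], [-0.1, -1.1], [-0.0, -0.7]]
tool yaw -163.4 tool z [-2.2e-03  9.0e-04 -1.0e+00]
target in tool axes mm [1.9 0.2 0. ]
```

View pics/ov4.png

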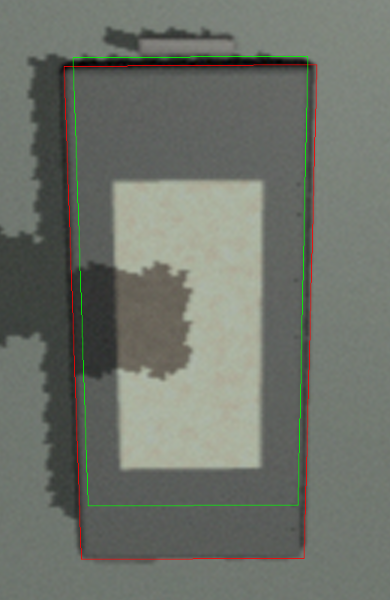

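>>> {"op": "apply_moves", "data": {"increments": [[[2, 0, 20], -0.2], [[2, 0, 50], -0.2], [[2, 0, 85], -0.2], [[2, 0, 115], -0.2], [[2, 0, 140], -0.2], [[2, 0, 160], -0.2], [[2, 0, 172], -0.2], [[2, 0, 178], -0.2]]}}

```text
t: 8.5
eef_pos: [0.5716, -0.2354, 0.0032]
eef_rot: [0.459, -3.107, -0.001]
wrist_force: [0.1, 0.4, 1.1]
finger_gap: 0.0853
```

>>> {"op": "apply_moves", "data": {"increments": [[[0, 0, 0], 0], [[0, 0, 0], 0], [[0, 0, 0], 0], [[0, 0, 0], 0], [[0, 0, 0], 0], [[0, 0, 0], 0], [[0, 0, 0], 0], [[0, 0, 0], 0]], "jaw": 255, "newtons": 40}}

```text
t: 9.3
eef_pos: [0.5729, -0.2359, 0.0056]
eef_rot: [-0.459, 3.106, -0.002]
wrist_force: [0.1, -0.2, 6.1]
finger_gap: 0.0566
```

Run:
```python
from h import *
o=ctrl.get_obs(); print(o['t'],o['eef_pos'],o['wrist_force'],o['finger_gap'])
a=snap('side','s4.png'); b=snap('scene','c4.png')
k=4
cv2.imwrite('pics/s4c.png',np.hstack([cv2.resize(a[300:430,370:470],None,fx=k,fy=k),cv2.resize(b[130:260,190:290],None,fx=k,fy=k)]))
```

```text
9.3 [ 0.5728885  -0.23592308  0.00558465] [ 0.13268348 -0.15317618  6.09389891] 0.056571758256083716
```

View pics/s4c.png

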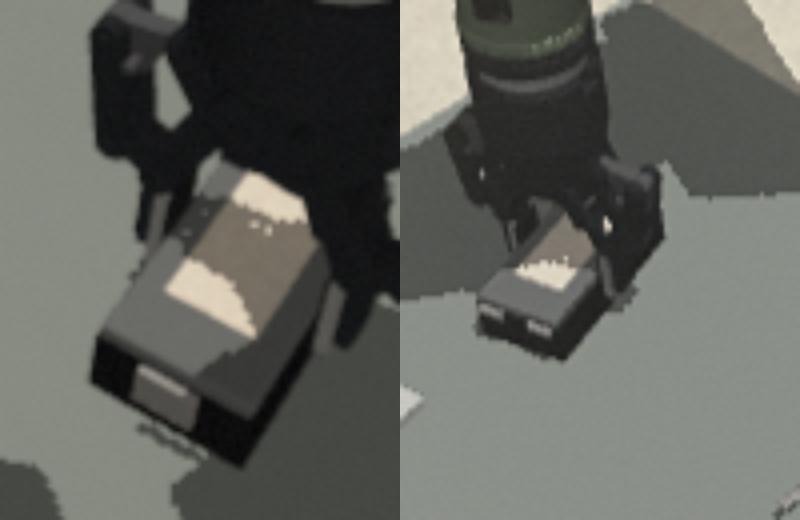

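Run:
```python
from h import *
p=[.5716,-.2353,.2929]
for sy in (-1,1):
  for x in (-.011,.011):
    for z in (0,.005,.01,.02):
        q=proj('side',tf(p,[[x,sy*.029,z]]))[0]; print(sy,x,z,q.round(1),((q-[370,300])*4).round(0))
a=cv2.imread('pics/s4.png'); cv2.imwrite('pics/s4d.png',cv2.resize(a[345:415,410:480],None,fx=9,fy=9,interpolation=cv2.INTER_CUBIC))
```

```text
-1 -0.011 0 [443.8 392.7] [295. 371.]
-1 -0.011 0.005 [444.4 390.4] [298. 362.]
-1 -0.011 0.01 [445.1 388.2] [300. 353.]
-1 -0.011 0.02 [446.3 383.6] [305. 335.]
-1 0.011 0 [450.2 382.3] [321. 329.]
-1 0.011 0.005 [450.9 380.1] [323. 320.]
-1 0.011 0.01 [451.5 377.9] [326. 311.]
-1 0.011 0.02 [452.8 373.3] [331. 293.]
1 -0.011 0 [406.9 372.5] [147. 290.]
1 -0.011 0.005 [407.3 370.3] [149. 281.]
1 -0.011 0.01 [407.7 368. ] [151. 272.]
1 -0.011 0.02 [408.6 363.5] [154. 254.]
1 0.011 0 [413.8 363. ] [175. 252.]
1 0.011 0.005 [414.2 360.8] [177. 243.]
1 0.011 0.01 [414.7 358.5] [179. 234.]
1 0.011 0.02 [415.6 354. ] [182. 216.]
```

View pics/s4d.png

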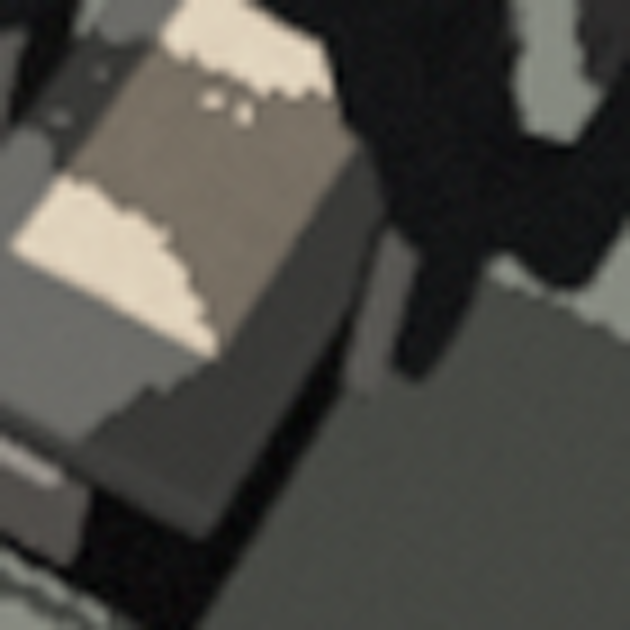

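The grip holds at a 56.6 mm gap, with the pads at the middle of the long sides. I'll lift and start across.

>>> {"op": "apply_moves", "data": {"increments": [[[0, 0, -8], 0], [[0, 0, -24], 0], [[0, 0, -50], 0], [[0, 0, -85], 0], [[-5, 15, -120], 0], [[-15, 45, -155], 0], [[-28, 85, -190], 0], [[-41, 126, -225], 0]]}}

```text
t: 10.2
eef_pos: [0.574, -0.1098, 0.2241]
eef_rot: [0.457, -3.107, -0.001]
wrist_force: [1.2, -0.1, -0.9]
finger_gap: 0.057
```

>>> {"op": "apply_moves", "data": {"increments": [[[-13, 40, -15], 6], [[-27, 82, -30], 12], [[-40, 124, -45], 18], [[-53, 165, -60], 24], [[-66, 203, -70], 31], [[-77, 238, -70], 38], [[-86, 265, -70], 43], [[-91, 280, -70], 44.8]]}}

```text
t: 11.0
eef_pos: [0.58, 0.1858, 0.2924]
eef_rot: [-0.759, -3.047, 0.0]
wrist_force: [-0.1, -0.0, -1.3]
finger_gap: 0.0573
```

Run:
```python
from h import *
o=ctrl.get_obs(); np.save('pose3.npy',np.r_[o['eef_pos'],o['eef_rot']]); print(o['t'],o['eef_pos'],o['eef_rot'],o['q'].round(3),o['wrist_force'],o['finger_gap'])
snap('wrist','w3.png')
for q in ['stack_top_face','stack_top','stack_low']:
    print(q,[(np.round(d['pixel'],1).tolist(),round(d['conf'],2)) for d in models.landmark_of(q,'wrist')])
```

```text
11.0 [0.58001586 0.18578612 0.29241124] [-7.59475996e-01 -3.04676666e+00  2.06486914e-04] [ 2.910e-01  3.460e-01  1.373e+00  1.000e-03  1.424e+00 -7.920e-01] [-0.14303488 -0.01584628 -1.28689203] 0.057305278443896
stack_top_face [([113.9, 44.0], 0.84), ([324.8, 92.7], 0.72)]
stack_top [([328.8, 91.0], 0.84), ([130.0, 51.8], 0.79), ([479.9, 3.6], 0.66), ([317.9, 228.4], 0.6)]
stack_low []
```

View pics/w3.png

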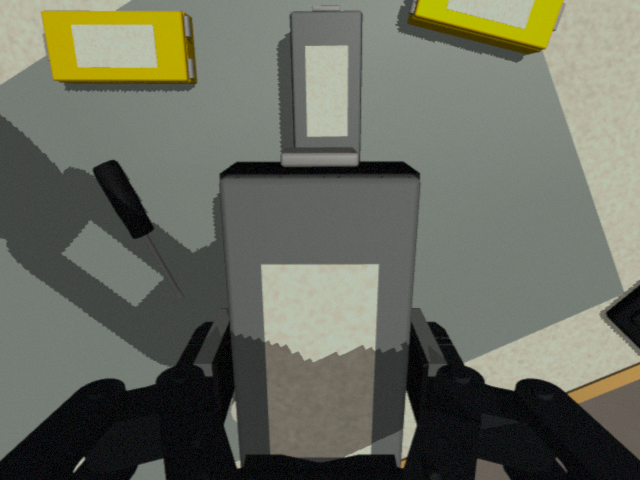

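Run:
```python
import cv2,numpy as np
a=cv2.imread('pics/w3.png'); k=5
cv2.imwrite('pics/w3a.png',cv2.resize(a[0:120,265:390],None,fx=k,fy=k,interpolation=cv2.INTER_CUBIC))
cv2.imwrite('pics/w3b.png',cv2.resize(a[100:220,205:435],None,fx=3.4,fy=3.4,interpolation=cv2.INTER_CUBIC))
```

```text
(no output)
```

View pics/w3a.png

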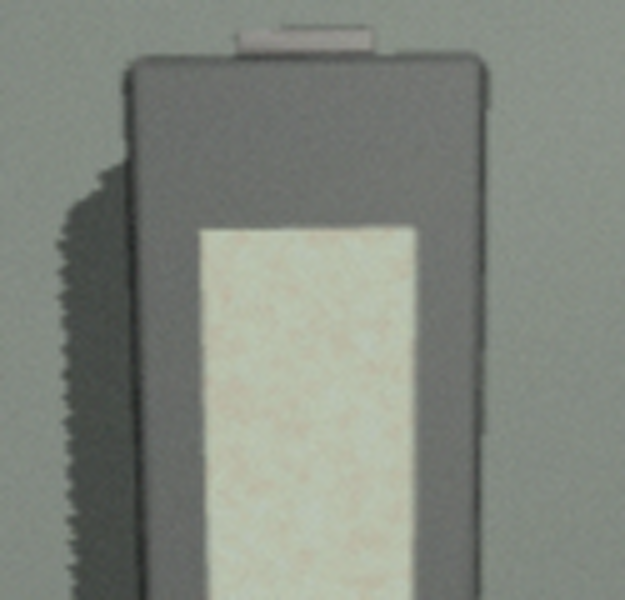

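View pics/w3b.png

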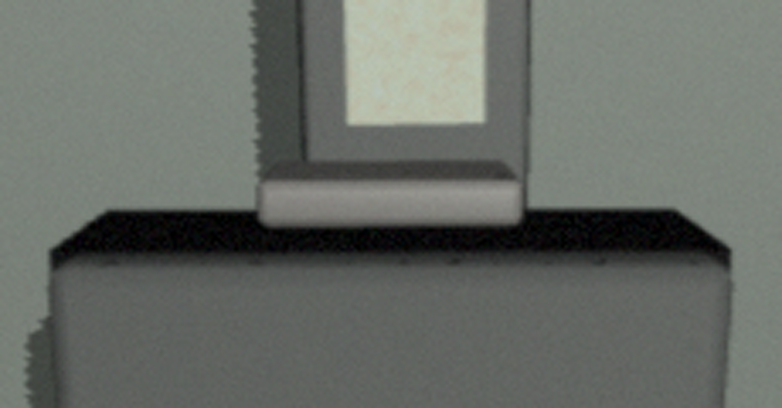

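Run:
```python
from fitr import *
# label coords from w2 using fitted pose
P2=np.load('pose2.npy'); pose2=(P2[:3],P2[3:]); p2=np.array([.5714,-.2351,.2929])
lab=[]
for px in [(293,170),(342.5,170),(341.5,266),(295,266)]:
    X=ray('wrist',px,.034,pose2); d=X[:2]-p2[:2]; c,s=np.cos(p2[2]),np.sin(p2[2]); lab.append((c*d[0]+s*d[1],-s*d[0]+c*d[1]))
print('label',np.round(lab,4).tolist())
# stack: frame with x toward hinge (tool -x)  yaw ~ -28deg
L=[[-.06,-.028,.068],[-.06,.028,.068]]; px=[(291.3,11.8),(362.2,11.6)]
La=[(-.033,-.017),(-.033,.017),(.033,.017),(.033,-.017)]
L2=L+[[x,y,.068] for x,y in lab]; px2=px+[(305,45.8),(348.2,45.8),(347.9,136.3),(307.1,136.8)]
p=fitrect('pose3.npy',np.array(px2),L2,[.5066,.2313,-.489])
# held case in tool frame
c=CAL['wrist']; f,cx,cy=K(c); M=np.linalg.inv(c['tool_from_camera'])
def pj(X): Xc=np.atleast_2d(X)@M[:3,:3].T+M[:3,3]; return np.c_[f*Xc[:,0]/Xc[:,2]+cx,f*Xc[:,1]/Xc[:,2]+cy]
obs=np.array([(236.8,161.8),(404.1,161.8),(220.3,174.3),(419.7,173.8)])
obsl=np.array([(262,264),(378.5,264)])
def mod(q):
    a,b,y,D,pit=q
    # case frame: x->tool -x, y-> tool +y, z-> tool -z
    pts=np.array([[-.06,-.029,0],[-.06,.029,0],[-.06,-.029,.026],[-.06,.029,.026],[lab[0][0],lab[0][1],.034],[lab[1][0],lab[1][1],.034]])
    B=np.array([[-1,0,0],[0,1,0],[0,0,-1.]])
    return pts@(Rn.from_euler('zy',[y,pit]).as_matrix()@B).T+[a,b,D]
r=lambda q:(pj(mod(q))-np.r_[obs,obsl]).ravel()
s=least_squares(r,[0,0,0,.006,0]); print('held a,b,yaw,D,pitch',s.x.round(4)); print(s.fun.reshape(-1,2).round(1).tolist())
```

```text
label [[-0.0351, -0.0176], [-0.0349, 0.0162], [0.0355, 0.0164], [0.0353, -0.0178]]
[ 0.5053  0.2334 -0.4744] deg -27.18
[[-0.3, -0.2], [0.9, -1.2], [0.2, 0.6], [-0.4, 0.1], [-0.4, 0.5], [0.0, 0.5]]
tool yaw 152.01 tool z [-1.6e-03  3.0e-04 -1.0e+00]
target in tool axes mm [88.4  7.   0.1]
held a,b,yaw,D,pitch [ 0.0008  0.0013 -0.0058  0.0059  0.0019]
[[0.8, 0.5], [-0.2, -0.6], [0.8, 0.2], [1.1, -0.6], [-1.1, 0.3], [-1.2, 0.1]]
```

Run:
```python
from h import *
o=ctrl.get_obs(); R=Rn.from_rotvec(o['eef_rot']).as_matrix(); print(o['t'],o['eef_pos'],np.degrees(np.arctan2(R[1,0],R[0,0])),R[:,2])
th=np.radians(152.8); tx=np.array([np.cos(th),np.sin(th),0]); ty=np.array([np.sin(th),-np.cos(th),0])
tgt=np.array([.5053,.2334,.068+.0057])-.0008*tx-.001*ty
print(tgt,(R.T@(tgt-o['eef_pos'])*1000).round(1))
```

```text
11.2 [0.58044221 0.18300098 0.29246187] 152.07162887860048 [-0.00127772 -0.00120181 -0.99999846]
[0.50555444 0.23214491 0.0737    ] [ 89.1   8.7 218.8]
```

>>> {"op": "apply_moves", "data": {"increments": [[[25, 3, 5], -0.7], [[55, 6, 20], -0.7], [[80, 8, 45], -0.7], [[89, 9, 80], -0.7], [[89, 9, 115], -0.7], [[89, 9, 148], -0.7], [[89, 9, 175], -0.7], [[89, 9, 188], -0.7]]}}

```text
t: 12.0
eef_pos: [0.5052, 0.2312, 0.1026]
eef_rot: [-0.742, -3.049, 0.005]
wrist_force: [0.4, -0.1, -2.3]
finger_gap: 0.0571
```

Run:
```python
from h import *
a=snap('side','s5.png'); b=snap('scene','c5.png')
o=ctrl.get_obs(); np.save('pose4.npy',np.r_[o['eef_pos'],o['eef_rot']])
c=snap('wrist','w5.png')
R=Rn.from_rotvec(o['eef_rot']).as_matrix(); print(o['t'],o['eef_pos'],np.degrees(np.arctan2(R[1,0],R[0,0])),R[:,2],o['wrist_force'],o['finger_gap'])
o=ctrl.get_obs(); print(o['eef_pos'])
k=4
cv2.imwrite('pics/s5c.png',np.hstack([cv2.resize(a[160:280,170:290],None,fx=3.3,fy=3.3),cv2.resize(b[200:320,345:465],None,fx=3.3,fy=3.3)]))
```

```text
12.1 [0.50572245 0.2317377  0.10346783] 152.65239752239017 [-0.00347396 -0.00181476 -0.99999232] [ 0.42813845 -0.24479342 -1.668237  ] 0.05681190847707175
[0.50682498 0.23240774 0.10499176]
```

View pics/s5c.png

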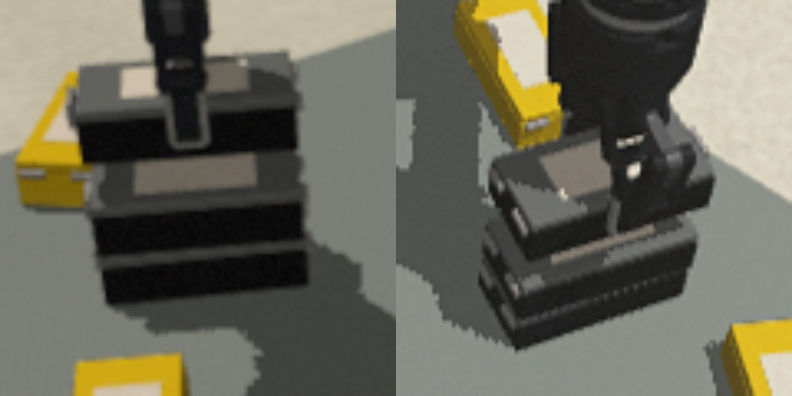

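View pics/w5.png

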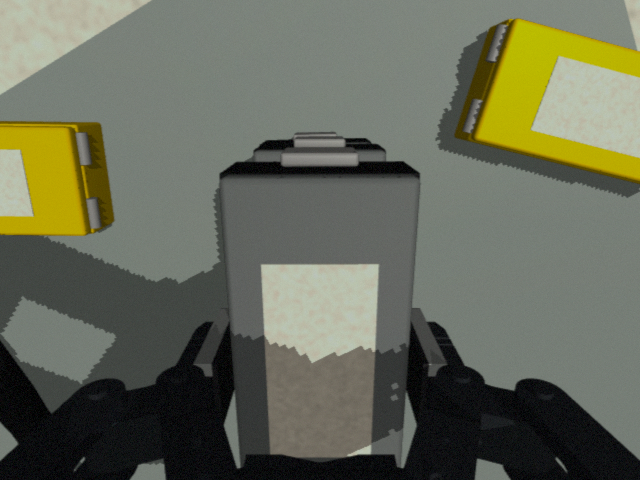

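Run:
```python
from h import *
P=np.load('pose4.npy'); pose=(P[:3],P[3:])
p=[.5053,.2334,np.radians(-27.18)]
for z,w in ((.068,.028),(.060,.029),(0,.029),(.034,.028)): print(z,proj('wrist',tf(p,[[-.06,-w,z],[-.06,w,z]]),pose).round(1).tolist())
print('clasp',proj('wrist',tf(p,[[-.065,-.011,.063],[-.065,.011,.063]]),pose).round(1).tolist())
a=cv2.imread('pics/w5.png'); k=6
cv2.imwrite('pics/w5a.png',cv2.resize(a[120:190,250:390],None,fx=5.6,fy=5.6,interpolation=cv2.INTER_CUBIC))
o=ctrl.get_obs(); R=Rn.from_rotvec(o['eef_rot']).as_matrix()
th=np.radians(152.8); tx=np.array([np.cos(th),np.sin(th),0]); ty=np.array([np.sin(th),-np.cos(th),0])
tgt=np.array([.5053,.2334,.068+.0057])-.0008*tx-.001*ty
print((R.T@(tgt-o['eef_pos'])*1000).round(1), np.degrees(np.arctan2(R[1,0],R[0,0])))
```

```text
0.068 [[254.0, 151.8], [388.7, 151.4]]
0.06 [[254.4, 149.8], [388.2, 149.4]]
0 [[270.3, 138.8], [372.3, 138.5]]
0.034 [[264.4, 144.3], [378.2, 143.9]]
clasp [[295.3, 138.4], [347.2, 138.2]]
[ 1.  -0.8 31.3] 152.6565594800874
```

View pics/w5a.png

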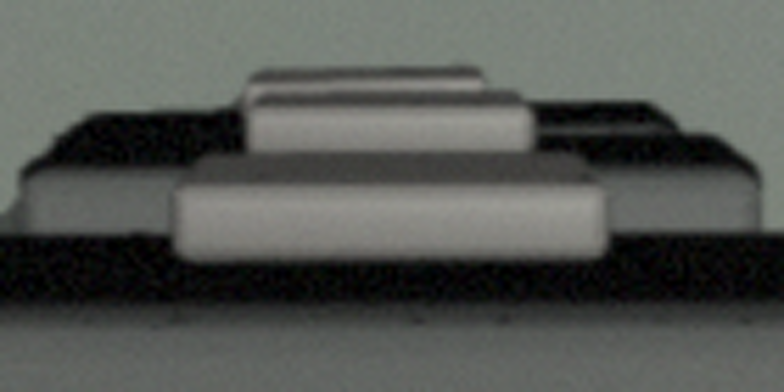

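>>> {"op": "apply_moves", "data": {"increments": [[[1, 0, 7], -0.2], [[1, 0, 15], -0.2], [[1, 0, 21], -0.2], [[1, 0, 25], -0.2], [[1, 0, 27.5], -0.2], [[1, 0, 29], -0.2], [[1, 0, 30], -0.2], [[1, 0, 30.5], -0.2]]}}

```text
t: 12.95
eef_pos: [0.5058, 0.2336, 0.0744]
eef_rot: [0.736, 3.054, 0.0]
wrist_force: [0.5, 0.0, -1.3]
finger_gap: 0.057
```

Run:
```python
from h import *
a=snap('side','s6.png'); b=snap('scene','c6.png')
o=ctrl.get_obs(); R=Rn.from_rotvec(o['eef_rot']).as_matrix(); print(o['t'],o['eef_pos'],np.degrees(np.arctan2(R[1,0],R[0,0])),R[:,2],o['wrist_force'],o['finger_gap'])
cv2.imwrite('pics/s6c.png',np.hstack([cv2.resize(a[160:280,170:290],None,fx=3.3,fy=3.3),cv2.resize(b[200:320,345:465],None,fx=3.3,fy=3.3)]))
```

```text
13.05 [0.50578055 0.23361327 0.07448498] 152.89886354585357 [ 2.67488090e-04  8.16990482e-05 -9.99999961e-01] [ 0.15033986  1.1086574  -2.40841453] 0.057030928912220516
```

View pics/s6c.png

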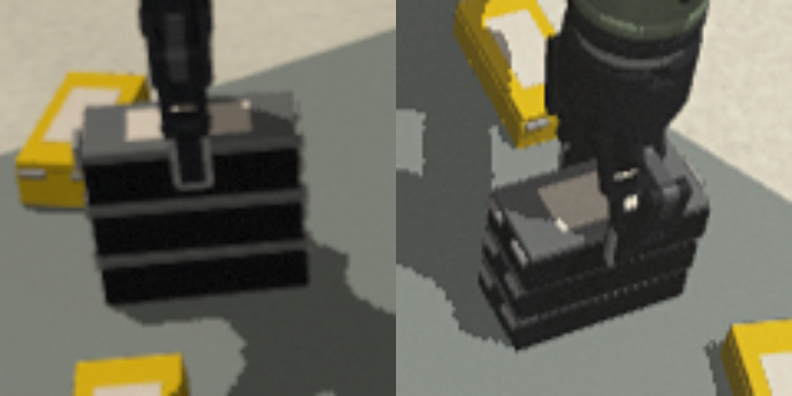

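>>> {"op": "apply_moves", "data": {"increments": [[[0, 0, 0.3], 0], [[0, 0, 0.6], 0], [[0, 0, 0.9], 0], [[0, 0, 1.2], 0], [[0, 0, 1.5], 0], [[0, 0, 1.5], 0], [[0, 0, 1.5], 0], [[0, 0, 1.5], 0]]}}

```text
t: 13.85
eef_pos: [0.5058, 0.2336, 0.0736]
eef_rot: [0.736, 3.054, 0.0]
wrist_force: [-2.2, -1.2, 4.9]
finger_gap: 0.0572
```

The case is on the stack: the force changed from -2 N to about +5 N at z = 73.6 mm, where I expected contact. Releasing now.

>>> {"op": "apply_moves", "data": {"increments": [[[0, 0, 0], 0], [[0, 0, 0], 0], [[0, 0, 0], 0], [[0, 0, 0], 0], [[0, 0, 0], 0], [[0, 0, 0], 0], [[0, 0, 0], 0], [[0, 0, 0], 0]], "jaw": 0}}

```text
t: 14.65
eef_pos: [0.5057, 0.2336, 0.0729]
eef_rot: [0.736, 3.054, 0.0]
wrist_force: [0.2, -0.7, -0.8]
finger_gap: 0.085
```

>>> {"op": "apply_moves", "data": {"increments": [[[0, 0, -5], 0], [[0, 0, -15], 0], [[0, 0, -35], 0], [[0, 0, -65], 0], [[0, 0, -100], 0], [[0, 0, -135], 0], [[0, 0, -160], 0], [[0, 0, -170], 0]]}}

```text
t: 15.45
eef_pos: [0.5068, 0.2341, 0.2468]
eef_rot: [0.735, 3.049, 0.006]
wrist_force: [0.7, -0.4, -0.7]
finger_gap: 0.0853
```

Run:
```python
from h import *
a=snap('side','s7.png'); b=snap('scene','c7.png')
o=ctrl.get_obs(); np.save('pose5.npy',np.r_[o['eef_pos'],o['eef_rot']])
c=snap('wrist','w7.png')
print(o['t'],o['eef_pos'],o['wrist_force'],o['finger_gap'])
cv2.imwrite('pics/s7c.png',np.hstack([cv2.resize(a[160:280,170:290],None,fx=3.3,fy=3.3),cv2.resize(b[200:320,345:465],None,fx=3.3,fy=3.3)]))
```

```text
15.55 [0.50625611 0.23380502 0.24465454] [ 0.65347609  0.12243794 -0.90225102] 0.08507830137913534
```

View pics/s7c.png

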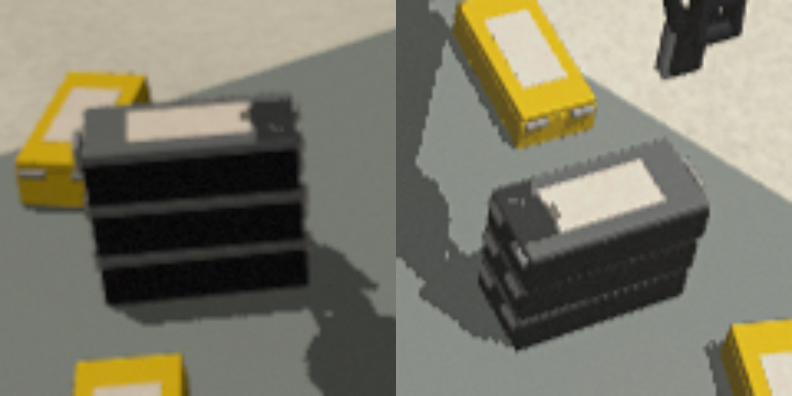

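View pics/w7.png

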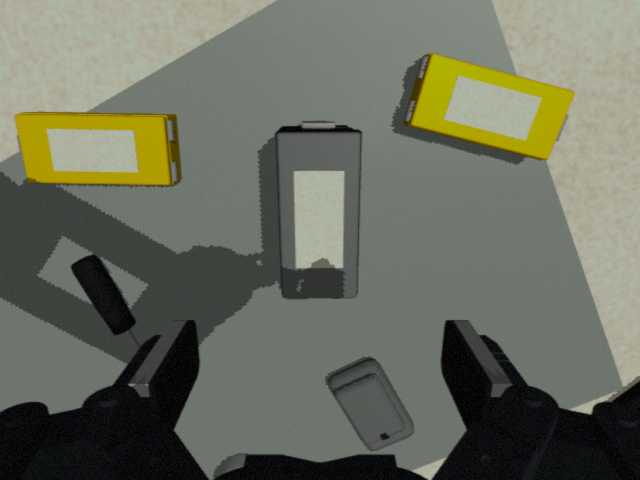

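Run:
```python
from fitr import *
L=[[-.06,-.028,.102],[-.06,.028,.102],[.06,.028,.102],[.06,-.028,.102]]
px=np.array([(277,131),(361,131),(358,298),(282,298)])
p=fitrect('pose5.npy',px,L,[.505,.233,-.47])
d=np.array([p[0]-.5053,p[1]-.2334]); c,s=np.cos(p[2]),np.sin(p[2]); print('off along/across mm',1000*(c*d[0]+s*d[1]),1000*(-s*d[0]+c*d[1]))
# shift of lower stack & bystanders: diff before/after
for n,a,b in (('side','side0','s7'),('scene','scene0','c7')):
    A=cv2.imread(f'pics/{a}.png',0);B=cv2.imread(f'pics/{b}.png',0)
    for nm,(x0,y0,x1,y1) in ({'stacklow':(198,230,268,256),'mouse':(310,195,368,228),'jar':(386,220,420,262),'drive':(480,300,550,358),'driver':(268,275,358,318)} if n=='side' else {'stacklow':(378,285,436,308),'mouse':(278,315,340,370),'jar':(225,275,258,310),'drive':(142,215,198,260),'driver':(282,215,342,262)}).items():
        T=A[y0:y1,x0:x1]; S=B[y0-8:y1+8,x0-8:x1+8]; r=cv2.matchTemplate(S,T,cv2.TM_CCOEFF_NORMED); _,v,_,l=cv2.minMaxLoc(r); print(n,nm,round(v,3),(l[0]-8,l[1]-8))
a=cv2.imread('pics/c7.png'); b=cv2.imread('pics/s7.png')
cv2.imwrite('pics/z7.png',np.hstack([cv2.resize(b[185:260,185:275],None,fx=4.4,fy=4.4,interpolation=cv2.INTER_CUBIC),cv2.resize(a[235:310,365:455],None,fx=4.4,fy=4.4,interpolation=cv2.INTER_CUBIC)]))
```

```text
[ 0.5047  0.2355 -0.4692] deg -26.88
[[-0.7, 0.5], [0.9, 0.1], [-0.4, -0.5], [0.2, -0.1]]
tool yaw 152.9 tool z [ 0.0034  0.0014 -1.    ]
target in tool axes mm [ 2.2  0.8 -0. ]
off along/across mm -1.5117128384613747 1.5695713216740184
side stacklow 0.948 (0, 0)
side mouse 0.999 (0, 0)
side jar 0.999 (0, 0)
side drive 0.999 (0, 0)
side driver 0.73 (0, 0)
scene stacklow 0.978 (0, 0)
scene mouse 0.997 (0, 0)
scene jar 0.999 (0, 0)
scene drive 0.999 (0, 0)
scene driver 0.565 (0, 0)
```

View pics/z7.png

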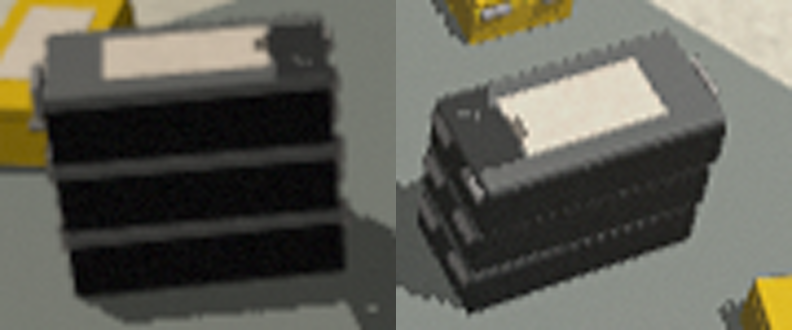

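All three cases are flush and aligned. The top case is about 1.5 mm off the stack's measured centre both along and across, the arm is clear, and nothing else has moved. I'll hand it in.

Run:
```python
from bench import sign_off, ctrl
o=ctrl.get_obs(); print(o['t'],o['eef_pos'],o['qvel'].round(4))
print(sign_off())
```

```text
15.6 [0.50549309 0.23347131 0.242935  ] [ 0.0018  0.0235  0.0368  0.0002 -0.0045 -0.0001]
the job is handed in; nothing more can be done
None
```

The case is shut and sitting squarely on the stack, and the job was handed in at about 15.6 s of the 51 s allowed; `sign_off` reports no verdict.

**What I did:**
- Pressed the lid shut with the closed fingertips, following its arc. It stayed flush in the pictures taken after I lifted the fingers clear.
- Gripped the case across the middle of its long sides (56.6 mm gap) and lowered it onto the dark two-high stack, not the yellow look-alikes. It was still gripped when the wrist force went from about -2 to +5 N at the height I expected.
- Opened the jaws and rose about 17 cm clear.

**Last checks:**
- **Placement:** the top case measured about 1.5 mm off the stack centre along and across, and 0.3° off in angle. The limits are 8 mm and about 7°.
- **Stack and bystanders:** template matching of both fixed-camera pictures against the start showed zero pixel shift for the lower stack case, mouse, jar, drive and screwdriver.

**Weak or disagreeing:**
- The screwdriver match scored low (0.73 and 0.57), probably from the arm's changed shadow.
- My first stack position from the two fixed cameras disagreed by about 1 cm between views, so I used the wrist-camera fit instead.
- I measured the top case against the stack position taken before placing it, and judged height and tilt only from the pictures.

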